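# Throw the pulley fixture's toggle clamp with the extension bar

## Robot

A 6-joint arm with a two-finger parallel gripper is mounted at the origin on the work surface. World frame = base frame: x ahead of the robot, y to its left, z up, the work surface at z = 0. Lengths are in m, angles in rad, forces in N, time in s.
With the tool pointing down it reaches from about 0.375 to 0.9 m from the base axis. Payload 3.1 kg.
Tool frame: the origin (TCP) lies at the centre of the arm's flange, where the gripper is bolted on; the fingertips stand 173 mm ahead of it and the grasp point (between the pads) lies 155 mm ahead of it (tip_extent is the distance from the TCP to the fingertips, in m); z points along the fingers, y is the direction in which the jaws open and shut (so a half turn about z gives the same grasp; the last joint's range is limited). The gripper opens to 85 mm and grips with 20 to 120 N. Pads are 22 mm wide; open, the fingers measure 114 mm over their backs; the gripper's body (76 mm by 85 mm) begins 54 mm behind the grasp point. The pads swing forward as they close: fully open they stand 13 mm farther back than shut.
Start: joints at [1.169, 0.527, 1.433, -0, 1.181, -0.178], TCP at [0.139, 0.609, 0.405] pointing down, gripper open.
Joint ranges: [-3.08, 3.08], [-0.75, 2.2], [0.22, 2.44], [-1.43, 4.57], [0, 2.65], [-2.85, 2.85]. Speed limits (rad/s): [2.79, 2.79, 3.14, 3.14, 3.14, 3.14].

## Interface

Orientations are given as a unit quaternion [x, y, z, w].
In Python, from station import sense, snapshot, sign_off, tip_extent gives the robot as it stands. The module is installed in compiled form; this text tells all that it offers.
- The arm moves only by the tool servo_tool, never from a script. Its argument "rows" is a list of rows, each a list of 3 entries, a list of its own where there are three numbers: the shift along the tool's x, y, z in mm, then the turn about the tool's z in degrees, then the opening, from -1 (shut) to 1 (fully open), so that 0 is half open. A call has 1 to 8 rows; each row is the pose to reach, as a shift and turn from the pose measured when the call began, along the tool's axes at that moment; what a row does not reach only later rows make up. A row lasts 1/10 s, in which the tool goes at most 50 mm and 8.59 degrees, less where a joint would pass 70% of its speed; a pose out of reach is approached as far as the arm can. A call with a gripper value outside its range is refused whole. The fingers move at their own pace and stop on an object; "force" is the grip in N (left out, the last holds). Time passes only in rows, so rows that repeat a pose let the fingers close. It gives the time, the measured TCP pose, the force and the opening at its end, in the units of the state.
- sense(): the state, without advancing time (a new reading comes with each control period).
- snapshot(name): name is "scene" or "top" or "wrist"; returns a dict with "image" (384x512x3 uint8, blue, green, red), "z_map" (384x512 float32, m along the optical axis (not along the pixel's ray), 0 where there is no reading), "vertical_fov" (degrees; the focal length in pixels is half the picture's height over the tangent of half this angle, whatever the lens; pixels are square), "cx", "cy" (the principal point, pixels), "cam_to_world" (4x4, takes a point from camera to world coordinates). Camera axes: x right, y down, z forward; pixel columns grow to the right and rows downward; lengths in m; the calibration is good to about 2 mm. A picture is of the moment at which its call begins.
- sign_off(): hands the job in, once; it reports no verdict.
The state is a dict: "t": time; "q": joint angles; "qd": joint speeds; "tau": joint torques, N m; "tcp_pos": TCP position; "tool_rot": TCP orientation; "force": force on the tool from outside, world axes, zero at the start; "ft_torque": the same for the moment, N m; "finger_gap": opening from 0.0 (shut) to 1.0 (fully open).
Only numpy, scipy, OpenCV 4.12 (cv2) and the standard library are available. Lean on these libraries where they do the work, as an engineer would, in place of code of your own. Each camera call takes 0.05 s, during which the arm holds its last target. There are 200 camera calls.

## Task

Clamp the machine pulley in its fixture: take the hollow steel extension bar from the cork mat, slide its open end over the clamp's short lever until the stop inside it presses lightly but surely on the lever's tip, while the lever is still open, and swing the lever with it past the dead point until it rests against its stop and the clamp holds the pulley in the nest. Then draw the bar off and lay it flat back on the cork mat beside the screwdriver. Do not force anything, do not push the lever or the pulley with the gripper itself, and leave the screwdriver and the loose spare pulley where they are.

Things in the scene. Friction and masses are not known exactly. Their poses are not given: they have to be found in the camera images.
- bar: Extension bar: plain steel, 26 x 26 mm, 190 mm long, about 0.35 kg, lying flat on the mat. Origin: centre of its underside, mid-length, 13 mm below its long axis. Its x runs along the bar to the open end. Its +x end is a square socket, 18 x 18 mm inside, walls 4 mm. A stop inside ends it 34 to 64 mm from the mouth: set differently each time and hidden, so found by feel.
- bar_mouth (a point): Centre of the bar's open end, on its long axis (95 mm along +x from the bar's origin and 13 mm above it); x axis points out of the mouth.
- mat: Flat cork mat fixed on the bench, 250 (its x) x 170 (its y) x 8 mm; origin under its centre, top 8 mm above it. The bar lies along its x on its -y half, the screwdriver on its +y half.
- clamp: Fixture fixed to the bench: dark steel base plate 130 x 320 x 12 mm with a grey clamp block and a steel V nest, tallest part 60 mm. Origin on the bench right below the lever's pivot. Its +y points from pivot to nest, the way the plunger pushes. The lever stands out to its -x side; the sector it sweeps there is clear but for the plate and the 32 mm high, 50 x 50 mm block under the pivot.
- lever (a joint): Angle of the clamp lever about its upright pivot, rad. 0 = fully open, starts at 0.05 to 0.2, grows clockwise seen from above, hard stop at 1.25. At q the lever points along (clamp yaw + 3.842 - q) about world z. Friction 0.35 N m holds it where it starts. A spring resists, in all up to 1.4 N m near q 0.55, nothing at the dead point q 1.00, then drives it to the stop from 1.1 on. Left near the dead point it does not close.
- lever_pivot (a point): The lever's pivot axis, at the height of the lever's axis (45 mm above the bench). x points out along the lever, z up. The lever is a level round steel stub, 15 mm thick, free from 30 mm to 95 mm from the pivot, then a tip button. The bar's socket slides over it with 1.5 mm play each side (0.05 to 0.1 rad of slack). Swinging it takes up to 12 N at mid-bar.
- tip_button: Small 9 mm round button at the end of the clamp's lever; origin: its end, 100 mm from the pivot and 45 mm above the bench; x points out along the lever, z up. The bar is fully home when the stop inside its socket presses on this button, best with 6 to 10 N; over 20 N is forcing it. Rubbing of a bar held off line hides some N of that.
- clamp_tip: Black rubber tip of the clamp's plunger, 24 mm diameter, sprung with about 10 N; origin at the centre of its face, 45 mm above the bench; it moves along the fixture's +y as the lever closes.
- pulley: Spoked aluminium machine pulley lying flat in the fixture on its 32 mm high support, 80 mm diameter, 24 mm thick, loose, 0.16 kg; origin at the centre of its underside. It starts a few mm short of the nest; the closing clamp pushes it home.
- nest_seat (a point): Where the centre of the pulley's underside is when it touches both faces of the V nest.
- screwdriver: Loose screwdriver 190 mm long lying on the +y half of the cork mat; leave it alone.
- spare_pulley: Loose spare steel pulley, 66 mm diameter, 20 mm thick, on the bench between mat and clamp; leave it alone.
Things that resemble listed ones, but are neither listed nor needed, are in the scene too. Of the things that look like the bar, the smallest one is meant.

How it is judged:
On the way, in this order (a step that is already met when the one before it is completed fails the run):
1. the bar is pushed fully home on the lever's stub (the stop in its socket pressing on the lever's tip with over 3 N) with the lever still open (below 0.6 rad) (x of bar_mouth in the frame of tip_button between -0.072 and -0.028 m and y of bar_mouth in the frame of tip_button between -0.008 and 0.008 m and z of bar_mouth in the frame of tip_button between -0.008 and 0.008 m and contact force between bar and tip_button above 3 N and value of joint lever below 0.6 rad), for 0.3 s.
2. the lever is past its dead point and at its stop (above 1.18 rad) with the bar still on it (over 20 mm of the lever inside it) (x of bar_mouth in the frame of tip_button between -0.072 and -0.02 m and y of bar_mouth in the frame of tip_button between -0.008 and 0.008 m and z of bar_mouth in the frame of tip_button between -0.008 and 0.008 m and value of joint lever above 1.18 rad), for 0.2 s.
At the end, for the whole second after the job is handed in: The lever is on its stop (above 1.18 rad), the rubber tip presses the pulley with over 4 N, the pulley lies flat within 3 mm of its seat; the bar lies flat and still on the cork mat, its middle within 70 mm of the mat's centre along the mat and 85 mm across (value of joint lever above 1.18 rad and contact force between clamp_tip and pulley above 4 N and horizontal distance between pulley and nest_seat below 0.003 m and angle between pulley's own z axis and vertical below 0.08 rad and x of bar in the frame of mat between -0.07 and 0.07 m and y of bar in the frame of mat between -0.085 and 0.085 m and z of bar in the frame of mat between 0.004 and 0.013 m and angle between bar's own z axis and vertical below 0.1 rad and linear speed of bar below 0.02 m/s); the robot touches nothing.
It fails at once if the gripper pushes on the lever itself (over 1 N) (contact force between the fingers and lever above 1 N).
It fails at once if the bar is forced on the lever (contact over 90 N) (contact force between bar and lever above 90 N).
It fails at once if the bar is pressed on the lever's tip with over 20 N (contact force between bar and tip_button above 20 N).
It fails at once if the robot pushes the pulley (contact force between the fingers and pulley above 1 N).
It fails at once if the screwdriver or the spare pulley is moved more than 20 mm (distance of any of spare_pulley, screwdriver from where it was at the start of the episode above 0.02 m).
It also fails if it takes over 72 s, if anything falls off the work surface, if the arm or the gripper's body presses on something with over 40 N, if the wrist force passes 120 N, or if a joint passes its speed limit or range.

## Working session

There is one attempt and no reset: what is moved stays moved. The work goes in short steps, Python scripts to look and compute and a tool call to move; the robot and the scene stay as the last step left them, time stands still between calls to the robot, and variables do not carry over. Pictures are saved under pics/ and viewed, about 8 in all and at most 12, crops included, and the job is handed in when it is done.

Besides the shell and the picture viewer there is one more tool, called after ">>>" as name([rows], argument=value, ...), one row to a line, values as JSON. servo_tool: Moves the arm, as the interface text tells. Its arguments: {"type":"object","properties":{"rows":{"type":"array"},"force":{"type":"number"}},"required":["rows"]}

```bash
mkdir -p pics
cat > h.py <<'E'
import numpy as np, cv2
from station import sense, snapshot, sign_off, tip_extent
def snap(name,fn):
    s=snapshot(name); np.savez('pics/'+fn+'.npz',**s); cv2.imwrite('pics/'+fn+'.png',s['image']); return s
def load(fn): return dict(np.load('pics/'+fn+'.npz'))
def K(s): return s['image'].shape[0]/2/np.tan(np.radians(float(s['vertical_fov']))/2)
def ray(s,u,v):
    d=np.array([(u-s['cx'])/K(s),(v-s['cy'])/K(s),1.]); T=s['cam_to_world']; return T[:3,3],T[:3,:3]@d
def onz(s,u,v,z):
    o,d=ray(s,u,v); return o+d*(z-o[2])/d[2]
def depthpt(s,u,v):
    o,d=ray(s,u,v); return o+d*s['z_map'][int(v),int(u)]
def cloud(s):
    H,W=s['z_map'].shape; u,v=np.meshgrid(np.arange(W),np.arange(H)); f=K(s); z=s['z_map']
    p=np.stack([(u-s['cx'])/f*z,(v-s['cy'])/f*z,z],-1); T=s['cam_to_world']; return p@T[:3,:3].T+T[:3,3]
E
python3 - <<'E'
from h import *
a=snap('top','top0'); b=snap('scene','scene0')
print(sense()); print(tip_extent)
for s in (a,b): print(s['cam_to_world'],s['vertical_fov'])
E
```

```text
{'t': 0.1, 'q': array([ 1.16848424e+00,  5.28375315e-01,  1.43377870e+00, -1.52883563e-05,
        1.18136778e+00, -1.78512714e-01]), 'qd': array([-0.00140967, -0.00356118, -0.00287642, -0.00010948, -0.00060763,
       -0.00081532]), 'tau': array([-1.87444975e-04, -4.43307710e+01, -1.78585678e+01, -2.75452039e-04,
        3.86266431e-03,  1.95351379e-05]), 'tcp_pos': array([0.13856855, 0.60913075, 0.40382839]), 'tool_rot': array([ 1.11663362e-01,  9.93745623e-01, -9.26205898e-04, -2.69429742e-04]), 'force': array([-0.12106236, -0.322947  , -0.39046331]), 'ft_torque': array([-0.03989777, -0.03426385,  0.0095297 ]), 'finger_gap': 0.9996530317252327}
0.1734
[[-0.02171941 -0.99644566  0.08138989  0.36463453]
 [-0.99965668  0.02045158 -0.01637874  0.07916799]
 [ 0.01465597 -0.08171768 -0.99654775  1.10451196]
 [ 0.          0.          0.          1.        ]] 48.15326396951346
[[-0.23431674  0.71257448 -0.66131179  0.97518132]
 [ 0.97200794  0.18376575 -0.1463923   0.17413782]
 [ 0.01721104 -0.67710248 -0.73568744  0.64994384]
 [ 0.          0.          0.          1.        ]] 55.53822186903395
```

View pics/top0.png

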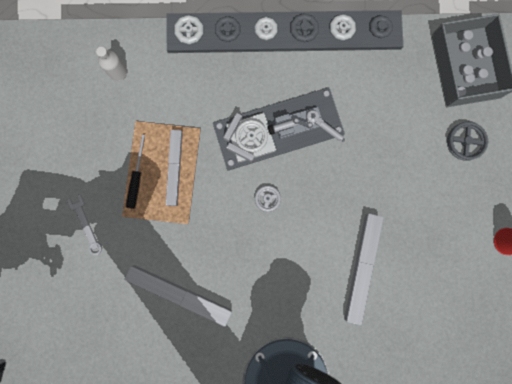

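View pics/scene0.png

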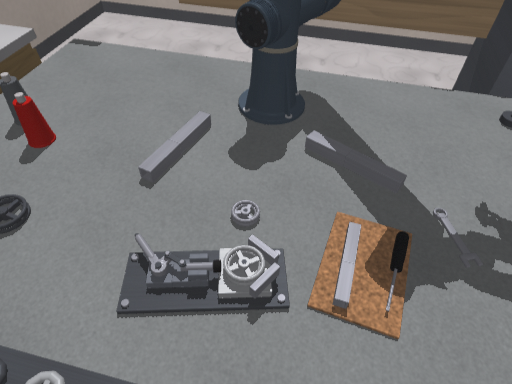

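The top view shows the mat at about (162,172) with the bar at (173,167) and the screwdriver at (136,170). The clamp pivot is at (313,117) with its lever pointing to (342,140), the pulley is at (251,135) and the spare pulley at (267,197). In the scene view the bar is at (348,263) and the lever at (148,250). Next I'll measure both and look at the bar's ends.

Run:
```python
from h import *
a=load('top0'); b=load('scene0')
# mat: brown mask
def rect(mask):
    c=max(cv2.findContours(mask.astype(np.uint8),0,2)[0],key=cv2.contourArea); return cv2.minAreaRect(c),c
P=cloud(a); hsv=cv2.cvtColor(a['image'],cv2.COLOR_BGR2HSV)
mm=((hsv[...,0]>5)&(hsv[...,0]<22)&(hsv[...,1]>100)); mm[:,:100]=0; mm[:,230:]=0; mm[:100]=0;mm[240:]=0
r,c=rect(cv2.morphologyEx(mm.astype(np.uint8),cv2.MORPH_CLOSE,np.ones((25,25))))
bx=cv2.boxPoints(r); print('mat',r,[onz(a,*p,.008).round(3) for p in bx])
# bar by height from depth
for nm,s in (('top',a),('scene',b)):
    Q=cloud(s); 
    m=(Q[...,2]>.025)&(Q[...,2]<.045)
    lo,hi=np.array([onz(a,*p,.008)[:2] for p in bx]).min(0),np.array([onz(a,*p,.008)[:2] for p in bx]).max(0)
    m&=(Q[...,0]>lo[0])&(Q[...,0]<hi[0])&(Q[...,1]>lo[1])&(Q[...,1]<hi[1])
    try:
        r,c=rect(m); q=Q[cv2.erode(m.astype(np.uint8),np.ones((3,3)))>0]
        print(nm,'bar',r,[onz(s,*p,np.median(q[:,2])).round(4) for p in cv2.boxPoints(r)],np.median(q,0))
    except Exception as e: print(e)
# pivot, lever, pulley, etc. by depth
for u,v in [(313,117),(336,136),(342,140),(251,135),(267,197)]: print((u,v),depthpt(a,u,v).round(4))
for u,v in [(158,267),(142,242),(243,263),(245,212)]: print('sc',(u,v),depthpt(b,u,v).round(4))
i=b['image']; 
c1=cv2.resize(i[215:315,325:375],None,fx=6,fy=6,interpolation=2); c2=cv2.resize(i[225:325,115:195],None,fx=6,fy=6,interpolation=2)
cv2.imwrite('pics/crop1.png',np.hstack([c1,c2]))
```

```text
mat ((144.20999145507812, 175.52999877929688), (31.39554214477539, 84.42855072021484), 8.13010311126709) [array([0.424, 0.404, 0.008]), array([0.64 , 0.374, 0.008]), array([0.627, 0.294, 0.008]), array([0.411, 0.326, 0.008])]
top bar ((133.42617797851562, 186.75167846679688), (10.36919116973877, 42.4615478515625), 10.007980346679688) [array([0.4434, 0.392 , 0.0333]), array([0.5482, 0.374 , 0.0333]), array([0.5431, 0.3485, 0.0333]), array([0.4384, 0.3667, 0.0333])] [0.48273269 0.37227858 0.03330319]
scene bar ((399.69232177734375, 249.53846740722656), (12.551431655883789, 38.04652786254883), 11.309932708740234) [array([0.5389, 0.3514, 0.0324]), array([0.44  , 0.3679, 0.0324]), array([0.4403, 0.3933, 0.0324]), array([0.5387, 0.3749, 0.0324])] [0.4918046  0.37151975 0.03237346]
(313, 117) [ 0.6559 -0.081   0.0579]
(336, 136) [ 0.6082 -0.1379  0.0518]
(342, 140) [ 0.5984 -0.1531  0.049 ]
(251, 135) [0.6127 0.0742 0.06  ]
(267, 197) [0.4617 0.0368 0.0212]
sc (158, 267) [ 0.6618 -0.0786  0.0549]
sc (142, 242) [ 0.6152 -0.1337  0.0523]
sc (243, 263) [0.6152 0.0734 0.056 ]
sc (245, 212) [0.4623 0.0371 0.019 ]
```

View pics/crop1.png

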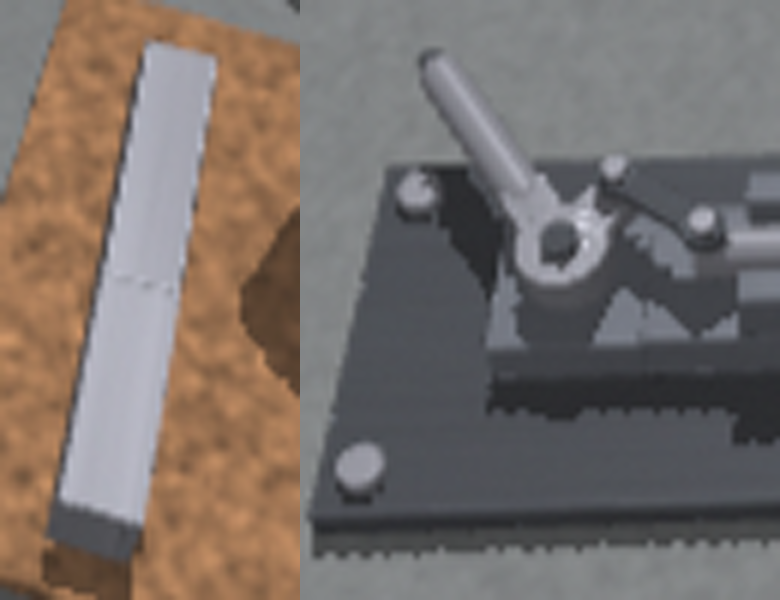

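The crop's left half shows the bar with its far end (world +x, around (95,525)) as a plain dark face, so the mouth is probably on the robot side. The right half shows the lever from its pivot at (560,240) to its tip at (430,55).

Run:
```python
from h import *
from scipy.spatial.transform import Rotation as R
a=load('top0');b=load('scene0')
for s,box,nm in((a,(155,190,115,215),'top'),(b,(330,370,215,312),'sc')):
    u0,u1,v0,v1=box; hsv=cv2.cvtColor(s['image'],cv2.COLOR_BGR2HSV)
    m=((hsv[...,1]<50)&(hsv[...,2]>110)).astype(np.uint8); k=np.zeros_like(m); k[v0:v1,u0:u1]=1; m&=k
    c=max(cv2.findContours(m,0,2)[0],key=cv2.contourArea); r=cv2.minAreaRect(c)
    print(nm,r,onz(s,*r[0],.034),[onz(s,*p,.034).round(3) for p in cv2.boxPoints(r)], depthpt(s,*r[0]))
w=snapshot('wrist'); S=sense(); Rm=R.from_quat(S['tool_rot']).as_matrix()
print('tool',Rm.round(3)); T=w['cam_to_world']; print('cam in tool',(Rm.T@(T[:3,3]-S['tcp_pos'])).round(4)); print((Rm.T@T[:3,:3]).round(3), w['vertical_fov'])
for p in [(137,122),(200,126),(188,222),(124,214)]: print(onz(a,*p,.008).round(3))
```

```text
top ((173.31861877441406, 167.26641845703125), (12.040499687194824, 76.30289459228516), 3.990912914276123) [0.54018035 0.27060228 0.034     ] [array([0.446, 0.293, 0.034]), array([0.639, 0.278, 0.034]), array([0.636, 0.248, 0.034]), array([0.443, 0.263, 0.034])] [0.53980351 0.27019132 0.03629809]
sc ((348.26800537109375, 261.7760009765625), (14.5791654586792, 79.9617919921875), 10.30484676361084) [0.54813703 0.27079143 0.034     ] [array([0.637, 0.251, 0.034]), array([0.444, 0.264, 0.034]), array([0.443, 0.295, 0.034]), array([0.635, 0.277, 0.034])] [0.54801936 0.27081807 0.03383028]
tool [[-0.975  0.222 -0.001]
 [ 0.222  0.975 -0.002]
 [ 0.    -0.002 -1.   ]]
cam in tool [ 0.0664 -0.      0.0302]
[[ 0.001 -0.963 -0.269]
 [ 1.     0.001  0.001]
 [-0.    -0.269  0.963]] 62.202307305867045
[0.665 0.368 0.008]
[0.651 0.206 0.008]
[0.403 0.239 0.008]
[0.427 0.401 0.008]
```

>>> servo_tool([
  [[-427, -247, 84], -8.3, 1],
  [[-427, -247, 84], -8.3, 1],
  [[-427, -247, 84], -8.3, 1],
  [[-427, -247, 84], -8.3, 1],
  [[-427, -247, 84], -8.3, 1],
  [[-427, -247, 84], -8.3, 1],
  [[-427, -247, 84], -8.3, 1],
  [[-427, -247, 84], -8.3, 1],
], force=60)

```text
t: 0.95
tcp_pos: [0.4282, 0.3398, 0.3369]
tool_rot: [0.039, 0.999, -0.001, -0.0]
force: [-0.2, 0.2, -0.4]
finger_gap: 1.0
```

>>> servo_tool([
  [[-77, -61, 17], 0, 1],
  [[-77, -61, 17], 0, 1],
  [[-77, -61, 17], 0, 1],
  [[-77, -61, 17], 0, 1],
])

```text
t: 1.35
tcp_pos: [0.5008, 0.2718, 0.3193]
tool_rot: [0.041, 0.999, -0.001, -0.001]
force: [-1.1, 0.7, 0.1]
finger_gap: 0.997
```

Run:
```python
from h import *
snap('wrist','w1'); print(sense()['tcp_pos'],sense()['tool_rot'])
```

```text
[0.49976045 0.27269534 0.31951806] [ 4.00401218e-02  9.99196892e-01 -8.42419157e-04 -1.28449126e-03]
```

View pics/w1.png

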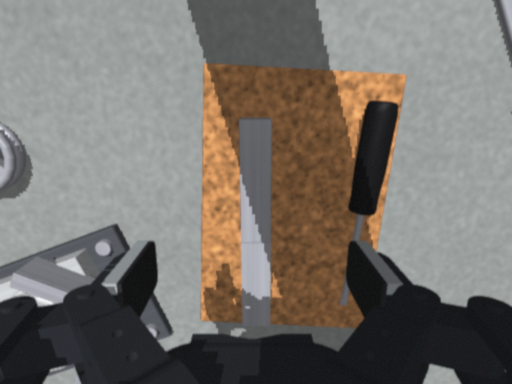

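The wrist view shows the bar from (255,119), its robot end, to (257,325). The screwdriver is at (375,150)–(345,300) and well clear. I'll back off to look into the robot-side end.

>>> servo_tool([
  [[100, 0, 70], 0, 1],
  [[100, 0, 70], 0, 1],
  [[100, 0, 70], 0, 1],
  [[100, 0, 70], 0, 1],
])

```text
t: 1.8
tcp_pos: [0.3945, 0.2813, 0.2484]
tool_rot: [0.038, 0.999, -0.003, -0.006]
force: [-0.4, -0.5, 0.4]
finger_gap: 1.0
```

Run:
```python
from h import *
s=snap('wrist','w2'); print(sense()['tcp_pos'])
i=s['image'][150:384,190:350]; i=cv2.convertScaleAbs(i,alpha=1.8,beta=20); cv2.imwrite('pics/w2c.png',cv2.resize(i,None,fx=2.5,fy=2.5,interpolation=2))
# bar edges in w1
for n,vs in(('w1',range(125,310,15)),):
    s=load(n); g=cv2.cvtColor(s['image'],cv2.COLOR_BGR2HSV)[...,1]
    m=(g<60).astype(np.uint8); m[:, :232]=0; m[:,280:]=0; m[:112]=0; m[330:]=0
    c=max(cv2.findContours(m,0,2)[0],key=cv2.contourArea); r=cv2.minAreaRect(c)
    print(r,[onz(s,*p,.034).round(4) for p in cv2.boxPoints(r)],onz(s,*r[0],.034),depthpt(s,255,200))
```

```text
[0.39754769 0.28175135 0.24959035]
((255.5, 223.49998474121094), (46.99999237060547, 210.99996948242188), -0.0) [array([0.6385, 0.2417, 0.034 ]), array([0.4446, 0.2606, 0.034 ]), array([0.4476, 0.2972, 0.034 ]), array([0.642, 0.286, 0.034])] [0.53400713 0.27207151 0.034     ] [0.51297808 0.27328235 0.03401343]
```

View pics/w2c.png

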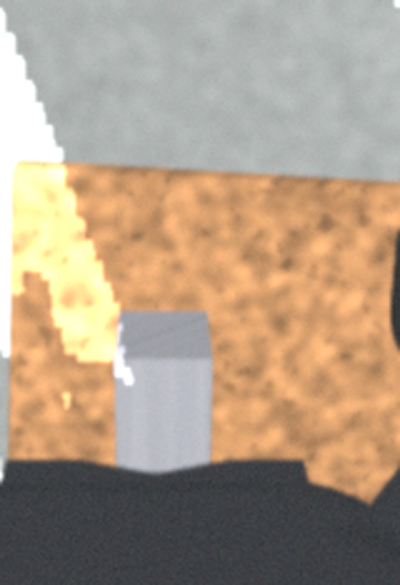

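This view shows the robot-side end face at crop (165,335), plain with no hole evident. I'll check depth at both ends.

Run:
```python
from h import *
np.set_printoptions(linewidth=200)
b=load('scene0');P=cloud(b)
g=cv2.cvtColor(b['image'],6)
print('scene far end: gray, x mm, z mm')
print(g[294:310:1,331:350:2]); print((P[294:310,331:350:2,0]*1000).astype(int)); print((P[294:310,331:350:2,2]*1000).astype(int))
w=load('w2');P=cloud(w); g=cv2.cvtColor(w['image'],6)
print(g[272:298:2,236:276:4]); print((P[272:298:2,236:276:4,0]*1000).astype(int)); print((P[272:298:2,236:276:4,2]*1000).astype(int))
```

```text
scene far end: gray, x mm, z mm
[[130 133 139 182 176 178 179 180 183 177]
 [139 144 152 181 176 178 178 181 181 178]
 [129 135 170 180 177 178 179 182 180 168]
 [125 120 177 179 175 179 179 182 179 164]
 [129 102 132 162 175 178 178 182 178 159]
 [127  88  88 108 131 178 179 184 177 149]
 [119  88  79  78  85 121 159 183 177 145]
 [114  84  79  79  79  79 109 135 161 139]
 [106  78  78  78  79  81  82  86 108 126]
 [110  77  79  78  79  81  83  69  79 118]
 [125  85  79  78  80  80  83  71  80 116]
 [128 117  73  78  79  79  83  75  76 114]
 [120  93  75  71  77  80  83  78  69 111]
 [109  65  75  72  76  72  79  79  87 107]
 [104  62  73  75  75  68  69  74 106 108]
 [115  65  72  78  75  69  67  69 116 118]]
[[611 610 624 624 622 622 621 620 619 618]
 [614 613 626 626 624 622 622 622 621 620]
 [616 614 628 628 626 626 625 624 623 621]
 [616 617 629 630 629 628 626 624 625 624]
 [620 619 632 632 629 629 628 627 627 626]
 [621 625 632 633 633 632 630 630 629 613]
 [623 628 632 623 633 633 632 631 630 616]
 [626 630 632 624 625 623 633 633 633 618]
 [627 631 628 626 625 625 625 627 6
[... 1818 characters left out ...]
6 446 446]
 [445 445 446 446 445 446 446 446 446 447]
 [445 446 445 446 446 446 447 446 447 448]
 [447 448 448 447 448 448 448 448 448 449]]
[[  8   7   9   8   8   9   8   8   8   8]
 [  8  10   9  10  10   9   9   9  10 219]
 [  9  12  13  13 219  12  12  14  11  13]
 [  8  14  15  16  15  16  16  15  16  15]
 [  8  19  18  19  18  19  18  17  17  18]
 [  7  20  22  21  21  20  21  21  21  20]
 [  8  23  24  23  24  23  23  24  24  24]
 [ 24  26  26  25  25  26  27  25  25  27]
 [ 27  28  29  28  28  28  27  28  30  28]
 [ 31  31  30  31  31  30  31  30  31  31]
 [ 32  33  32  33  34  33  33  33  34  32]
 [ 35  34  35  35  34  34  33  35  34  33]
 [ 35  34  34  34  35  34  35  34  35  34]]
```

The depth settles it: the far (+x) end is the mouth, with the socket floor at z≈12 mm between thin walls, and the robot end is solid. I'll grip with tool x along bar x, which is a half turn and keeps joint 6 in range at the clamp.

>>> servo_tool([
  [[-143, 0, 0], 60, 1],
  [[-143, 0, 0], 60, 1],
  [[-143, 0, 0], 60, 1],
  [[-143, 0, 0], 60, 1],
  [[-143, 0, 0], 60, 1],
  [[-143, 0, 0], 60, 1],
  [[-143, 0, 0], 60, 1],
  [[-143, 0, 0], 60, 1],
])

```text
t: 2.65
tcp_pos: [0.5417, 0.2716, 0.2505]
tool_rot: [0.532, 0.847, -0.001, 0.0]
force: [-0.1, 1.0, -0.1]
finger_gap: 1.001
```

>>> servo_tool([
  [[0, 0, 0], 60, 1],
  [[0, 0, 0], 60, 1],
  [[0, 0, 0], 60, 1],
  [[0, 0, 0], 60, 1],
  [[0, 0, 0], 60, 1],
  [[0, 0, 0], 60, 1],
  [[0, 0, 0], 60, 1],
  [[0, 0, 0], 60, 1],
])

```text
t: 3.45
tcp_pos: [0.5425, 0.2721, 0.2516]
tool_rot: [0.883, 0.469, 0.001, 0.001]
force: [0.5, -1.1, 0.0]
finger_gap: 1.003
```

>>> servo_tool([
  [[0, 0, 0], 59.8, 1],
  [[0, 0, 0], 59.8, 1],
  [[0, 0, 0], 59.8, 1],
  [[0, 0, 0], 59.8, 1],
  [[0, 0, 0], 59.8, 1],
  [[0, 0, 0], 59.8, 1],
  [[0, 0, 0], 59.8, 1],
  [[0, 0, 0], 59.8, 1],
])

```text
t: 4.25
tcp_pos: [0.5431, 0.2724, 0.2522]
tool_rot: [0.999, -0.032, 0.002, -0.0]
force: [-0.6, 0.6, 0.7]
finger_gap: 0.999
```

```bash
cat >> h.py <<'E'
from scipy.spatial.transform import Rotation as Ro
def st():
    S=sense(); M=Ro.from_quat(S['tool_rot']).as_matrix(); yaw=np.degrees(np.arctan2(M[1,0],M[0,0])); return S,M,yaw
def plan(x,y,z,yawt):
    "tool shift mm and turn deg to reach world tcp & tool-x yaw (deg)"
    S,M,yaw=st(); d=M.T@(np.array([x,y,z])-S['tcp_pos'])*1000; t=-(yawt-yaw); t=(t+180)%360-180
    print('t%.2f'%S['t'],'tcp',S['tcp_pos'].round(4),'yaw %.2f'%yaw,'tilt',M[:,2].round(4),'F',S['force'].round(2),'gap %.3f'%S['finger_gap'],'-> shift',d.round(1),'turn %.2f'%t)
E
python3 - <<'E'
from h import *
s=snap('wrist','w3'); plan(.540,.271,.185,-4.2); print(sense()['q'])
E
```

```text
t4.30 tcp [0.543  0.2723 0.2522] yaw -3.54 tilt [ 0.0037  0.     -1.    ] F [-0.42 -0.55 -0.75] gap 1.000 -> shift [-3.2  1.5 67.2] turn 0.66
[ 2.81325595e-01  7.05467974e-01  1.59600210e+00 -1.39387744e-03
  8.36531608e-01  1.91479235e+00]
```

View pics/w3.png

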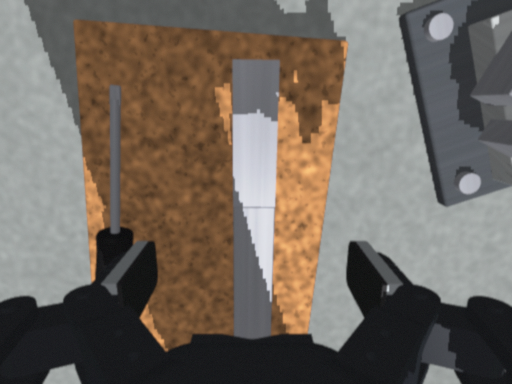

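Bar is centred between the open fingers, mid mark at (258,207), mouth at (256,60), and the screwdriver is clear on the left at (115,160).

Run:
```python
from h import *
s=load('w3'); 
print('mid',onz(s,258,207,.034),depthpt(s,258,190))
g=cv2.cvtColor(s['image'],cv2.COLOR_BGR2HSV)[...,1]
for v in (80,150,200,250,300):
    c=np.where(g[v,215:300]<70)[0]+215; print(v,c.min(),c.max(),onz(s,(c.min()+c.max()+1)/2,v,.034).round(4))
plan(.540,.271,.185,-4.2)
```

```text
mid [0.5504068  0.26774252 0.034     ] [0.5618314  0.26712846 0.03575241]
80 232 278 [0.6252 0.2649 0.034 ]
150 232 276 [0.586  0.2678 0.034 ]
200 233 275 [0.5551 0.2696 0.034 ]
250 233 273 [0.5214 0.2723 0.034 ]
300 234 272 [0.4844 0.2745 0.034 ]
t4.30 tcp [0.543  0.2723 0.2522] yaw -3.54 tilt [ 0.0037  0.     -1.    ] F [-0.42 -0.55 -0.75] gap 1.000 -> shift [-3.2  1.5 67.2] turn 0.66
```

>>> servo_tool([
  [[-3, 1.5, 30], 0.4, 1],
  [[-3, 1.5, 50], 0.4, 1],
  [[-3, 1.5, 67], 0.4, 1],
  [[-3, 1.5, 67], 0.4, 1],
  [[-3, 1.5, 67], 0.4, 1],
  [[-3, 1.5, 67], 0.4, 1],
])

```text
t: 4.9
tcp_pos: [0.5407, 0.2712, 0.1862]
tool_rot: [0.999, -0.033, 0.003, -0.0]
force: [-0.9, 0.3, 0.4]
finger_gap: 1.001
```

Run:
```python
from h import *
plan(.540,.271,.185,-3.9)
```

```text
t4.90 tcp [0.5407 0.2712 0.1862] yaw -3.83 tilt [ 5.8e-03  6.0e-04 -1.0e+00] F [-0.88  0.28  0.39] gap 1.001 -> shift [-0.7  0.3  1.2] turn 0.07
```

>>> servo_tool([
  [[-0.7, 0.3, 1], 0, -1],
  [[-0.7, 0.3, 1], 0, -1],
  [[-0.7, 0.3, 1], 0, -1],
  [[-0.7, 0.3, 1], 0, -1],
  [[-0.7, 0.3, 1], 0, -1],
  [[-0.7, 0.3, 1], 0, -1],
  [[-0.7, 0.3, 1], 0, -1],
  [[-0.7, 0.3, 1], 0, -1],
], force=90)

```text
t: 5.7
tcp_pos: [0.5402, 0.2711, 0.1859]
tool_rot: [0.999, -0.033, 0.003, -0.001]
force: [-0.4, -0.3, 5.7]
finger_gap: 0.285
```

Run:
```python
from h import *
plan(.540,.271,.26,-3.9)
# lever direction from depth + pulley centres
for n in('top0','scene0'):
    s=load(n);P=cloud(s).reshape(-1,3)
    # lever stub points z .044-.060 near pivot
    d=P[:,:2]-np.array([.657,-.081]); r=np.hypot(*d.T); ang=np.degrees(np.arctan2(d[:,1],d[:,0]))%360
    m=(r>.04)&(r<.1)&(P[:,2]>.042)&(P[:,2]<.058)&(ang>190)&(ang<260)
    q=P[m]; c=q.mean(0); _,_,v=np.linalg.svd(q[:,:2]-c[:2]); print(n,len(q),'lever cen',c.round(4),'dir',(np.degrees(np.arctan2(*v[0][::-1]))%180),'r max',r[m].max(),'zmax',np.percentile(q[:,2],95))
    # spare + pulley rim
    for nm,c0,R0,zl,zh in(('pulley',(.613,.074),.045,.048,.066),('spare',(.462,.037),.04,.014,.03)):
        m=(np.hypot(P[:,0]-c0[0],P[:,1]-c0[1])<R0)&(P[:,2]>zl)&(P[:,2]<zh); c,rad=cv2.minEnclosingCircle(P[m][:,:2].astype(np.float32)*1000); print(nm,np.round(c,1),rad)
    # base plate rect z~.012
    m=(abs(P[:,2]-.012)<.004)&(np.hypot(P[:,0]-.64,P[:,1])<.25); c=cv2.minAreaRect(P[m][:,:2].astype(np.float32)*1000); print('plate',c)
```

```text
t5.70 tcp [0.5402 0.2711 0.1859] yaw -3.84 tilt [ 0.0067  0.001  -1.    ] F [-0.39 -0.33  5.68] gap 0.285 -> shift [  0.3   0.1 -74.1] turn 0.06
top0 131 lever cen [ 0.6155 -0.1338  0.0516] dir 52.345653966135984 r max 0.0968676962876781 zmax 0.05556818240723482
pulley [612.3  76.7] 42.992034912109375
spare [459.   35.6] 33.0056037902832
plate ((673.8759765625, 19.419036865234375), (374.1943054199219, 459.8326110839844), 59.84859848022461)
scene0 168 lever cen [ 0.6165 -0.1328  0.0514] dir 51.14162889255787 r max 0.09743565567242858 zmax 0.05409338112089852
pulley [612.9  73.8] 44.8305778503418
spare [458.   36.1] 32.70683670043945
plate ((624.654052734375, 8.350433349609375), (303.8063049316406, 465.04864501953125), 33.07582092285156)
```

>>> servo_tool([
  [[0, 0, -10], 0, -1],
  [[0, 0, -40], 0, -1],
  [[0, 0, -75], 0, -1],
  [[0, 0, -75], 0, -1],
  [[0, 0, -75], 0, -1],
])

```text
t: 6.2
tcp_pos: [0.5395, 0.271, 0.2612]
tool_rot: [0.999, -0.033, 0.004, -0.001]
force: [0.1, 0.2, -3.6]
finger_gap: 0.282
```

Run:
```python
from h import *
plan(.5114,-.2644,.26,51.7)
```

```text
t6.20 tcp [0.5395 0.271  0.2612] yaw -3.83 tilt [ 0.0073  0.0011 -1.    ] F [ 0.11  0.17 -3.57] gap 0.282 -> shift [7.70e+00 5.36e+02 5.00e-01] turn -55.53
```

>>> servo_tool([
  [[5, 30, 0], -4, -1],
  [[5, 65, 0], -9, -1],
  [[6, 100, 0], -14, -1],
  [[6, 140, 0], -19, -1],
  [[6, 180, 0], -24, -1],
  [[6, 220, 0], -28, -1],
  [[6, 260, 0], -32, -1],
  [[7, 300, 0], -36, -1],
])

```text
t: 7.0
tcp_pos: [0.5252, -0.0302, 0.259]
tool_rot: [0.96, 0.278, 0.002, -0.001]
force: [-0.9, -0.2, -3.8]
finger_gap: 0.285
```

Run:
```python
from h import *
plan(.5114,-.2644,.26,51.7)
```

```text
t7.00 tcp [ 0.5252 -0.0302  0.259 ] yaw 32.34 tilt [ 0.0028  0.0023 -1.    ] F [-0.94 -0.21 -3.79] gap 0.285 -> shift [-137.   190.5   -1.6] turn -19.36
```

>>> servo_tool([
  [[-20, 28, 0], -4, -1],
  [[-45, 62, 0], -8, -1],
  [[-75, 104, 0], -12, -1],
  [[-105, 146, -1], -16, -1],
  [[-125, 175, -1], -19, -1],
  [[-137, 190, -1], -19.4, -1],
  [[-137, 190, -1], -19.4, -1],
  [[-137, 190, -1], -19.4, -1],
])

```text
t: 7.8
tcp_pos: [0.5101, -0.2635, 0.2576]
tool_rot: [0.9, 0.436, 0.001, -0.003]
force: [0.1, 1.3, -4.1]
finger_gap: 0.288
```

Run:
```python
from h import *
snap('wrist','w4'); plan(.5114,-.2644,.21,51.7)
```

```text
t7.85 tcp [ 0.5103 -0.2627  0.2579] yaw 51.73 tilt [-7.0e-04  5.6e-03 -1.0e+00] F [ 0.34  0.85 -2.66] gap 0.281 -> shift [-0.8  2.1 47.9] turn 0.03
```

View pics/w4.png

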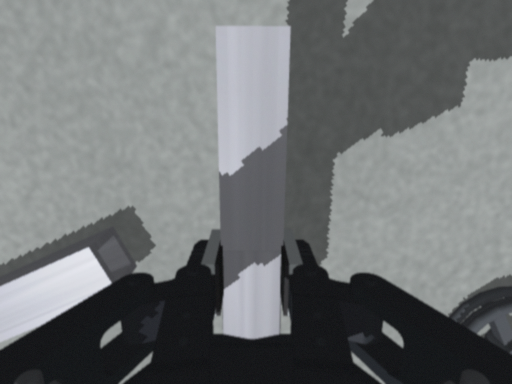

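The wrist view shows only the held bar, mouth at (253,27), straight in the jaws, with the lever out of view ahead. I'll shift sideways so the lever appears beside the bar.

Run:
```python
from h import *
plan(.5293,-.1448,.258,51.7)
```

```text
t7.85 tcp [ 0.5103 -0.2627  0.2579] yaw 51.73 tilt [-7.0e-04  5.6e-03 -1.0e+00] F [ 0.34  0.85 -2.66] gap 0.281 -> shift [104.4 -58.1   0.5] turn 0.03
```

>>> servo_tool([
  [[30, -40, 0], 0, -1],
  [[70, -58, 0], 0, -1],
  [[104, -58, 0], 0, -1],
  [[104, -58, 0], 0, -1],
  [[104, -58, 0], 0, -1],
  [[104, -58, 0], 0, -1],
])

```text
t: 8.45
tcp_pos: [0.5288, -0.1446, 0.2583]
tool_rot: [0.9, 0.437, 0.0, -0.003]
force: [-0.1, -0.3, -3.2]
finger_gap: 0.284
```

Run:
```python
from h import *
snap('wrist','w5'); plan(.5293,-.1448,.258,51.7)
```

```text
t8.50 tcp [ 0.5287 -0.1451  0.2583] yaw 51.73 tilt [-0.0018  0.006  -1.    ] F [-0.19  1.14 -3.64] gap 0.281 -> shift [0.6 0.3 0.3] turn 0.03
```

View pics/w5.png

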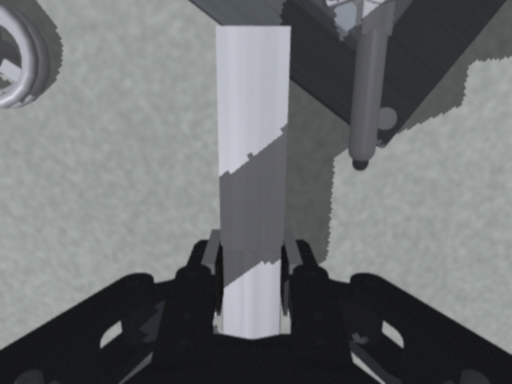

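The lever is now visible beside the bar: stub from (377,5) to button tip (360,168), bar mouth at (253,27).

Run:
```python
from h import *
s=load('w5');P=cloud(s);S,M,yaw=st();tcp=S['tcp_pos']
tl=lambda p:(M.T@(np.asarray(p)-tcp))*1000
# lever by depth
m=(P[...,2]>.043)&(P[...,2]<.058); m[:,:330]=0; m[:,400:]=0; m[185:]=0
mid=[]
for v in range(40,168,6):
    c=np.where(m[v])[0]
    if len(c): mid.append((v,c.min(),c.max())); 
print(mid)
L=[onz(s,(a+b+1)/2-.5,v,.045) for v,a,b in mid if 45<v<148]; L=np.array(L)
f=np.polyfit(L[:,0],L[:,1],1); print('lever dir deg',np.degrees(np.arctan(f[0])),'resid mm',1000*np.std(L[:,1]-np.polyval(f,L[:,0])))
tipv=max(v for v in range(100,185) if m[v].any()); print('tip v',tipv, 'tip world',onz(s,360,tipv+.5,.045).round(4))
print('lever z top', np.percentile(P[m][:,2],90).round(4))
b=(P[...,2]>.085)&(P[...,2]<.13); b[:,:200]=0;b[:,310:]=0;b[230:]=0
zt=np.median(P[60:200,235:270,2]); print('bar top z',zt, 'near mouth',np.median(P[30:60,235:270,2]),'near grip',np.median(P[200:230,235:270,2]))
B=[]
for v in range(32,226,8):
    c=np.where(b[v])[0]; B.append(onz(s,(c.min()+c.max())/2,v,zt))
B=np.array(B); g=np.polyfit(B[:,0],B[:,1],1); print('bar dir',np.degrees(np.arctan(g[0])),'width px',c.min(),c.max())
mv=min(v for v in range(5,60) if b[v,240:265].sum()>20); mo=onz(s,253,mv-.5,zt); print('mouth row',mv,'mouth',mo.round(4),'tool',tl(mo).round(1),'bar line tool y at grip/mouth',tl(B[-1]).round(1),tl(B[0]).round(1))
```

```text
[(40, np.int64(357), np.int64(387)), (46, np.int64(357), np.int64(386)), (52, np.int64(356), np.int64(385)), (58, np.int64(356), np.int64(385)), (64, np.int64(355), np.int64(384)), (70, np.int64(355), np.int64(383)), (76, np.int64(354), np.int64(383)), (82, np.int64(354), np.int64(382)), (88, np.int64(353), np.int64(381)), (94, np.int64(353), np.int64(381)), (100, np.int64(352), np.int64(380)), (106, np.int64(352), np.int64(379)), (112, np.int64(351), np.int64(379)), (118, np.int64(351), np.int64(378)), (124, np.int64(350), np.int64(377)), (130, np.int64(350), np.int64(377)), (136, np.int64(349), np.int64(376)), (142, np.int64(349), np.int64(375)), (148, np.int64(348), np.int64(375)), (154, np.int64(349), np.int64(373)), (160, np.int64(352), np.int64(368)), (166, np.int64(353), np.int64(366))]
lever dir deg 51.52264114965322 resid mm 0.16731422416715275
tip v 169 tip world [ 0.5985 -0.1591  0.045 ]
lever z top 0.0533
bar top z 0.10692196926238756 near mouth 0.10692685899606111 near grip 0.1069643116011508
bar dir 51.58748955590243 width px 220 283
mouth row 26 mouth [ 0.5883 -0.0707  0.1069] tool [ 94.9   1.5 151.7] bar line tool y at grip/mouth [ 21.5   1.1 151.4] [ 92.8   1.5 151.7]
```

Run:
```python
from h import *
plan(.5260,-.24826,.2095,51.66)
```

```text
t8.50 tcp [ 0.5287 -0.1451  0.2583] yaw 51.73 tilt [-0.0018  0.006  -1.    ] F [-0.19  1.14 -3.64] gap 0.281 -> shift [-82.8  62.   48.2] turn 0.07
```

>>> servo_tool([
  [[-40, 20, 0], 0, -1],
  [[-83, 45, 0], 0, -1],
  [[-83, 62, 0], 0, -1],
  [[-83, 62, 20], 0, -1],
  [[-83, 62, 40], 0, -1],
  [[-83, 62, 48], 0, -1],
  [[-83, 62, 48], 0, -1],
  [[-83, 62, 48], 0, -1],
])

```text
t: 9.3
tcp_pos: [0.5258, -0.2488, 0.2099]
tool_rot: [0.9, 0.436, 0.001, -0.003]
force: [-0.3, 0.5, -3.8]
finger_gap: 0.285
```

Run:
```python
from h import *
a=snap('top','top1'); plan(.5260,-.24826,.2095,51.66)
b=snap('scene','scene1')
i=cv2.resize(a['image'][90:230,290:430],None,fx=4,fy=4,interpolation=2)
o=depthpt(b,142,242); 
j=b['image'][170:290,60:180]; j=cv2.resize(j,(560,560),interpolation=2)
cv2.imwrite('pics/c2.png',cv2.resize(np.hstack([i,j]),(800,400)))
```

```text
t9.35 tcp [ 0.5261 -0.2488  0.2104] yaw 51.72 tilt [-6.0e-04  5.1e-03 -1.0e+00] F [ 0.26 -0.23 -2.85] gap 0.284 -> shift [ 0.3 -0.4  0.9] turn 0.06
```

View pics/c2.png

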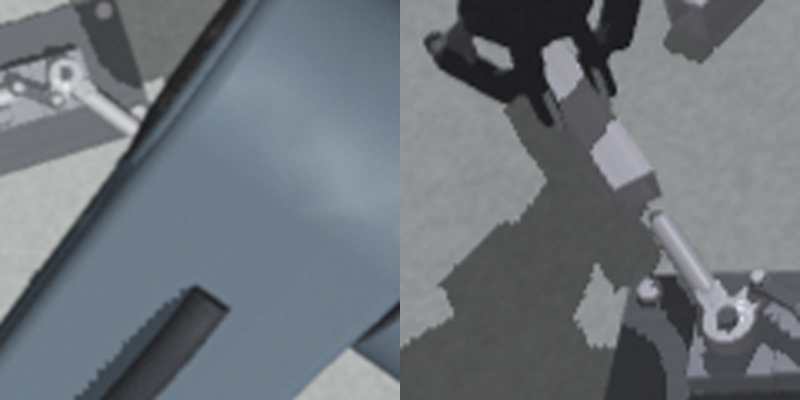

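The scene half (right) shows the mouth at (650,190) lined up with the lever tip at (655,215), and the top view is blocked by the arm. I'll insert slowly and watch the force.

>>> servo_tool([
  [[8, -0.4, 0.8], 0.06, -1],
  [[16, -0.4, 0.8], 0.06, -1],
  [[22, -0.4, 0.8], 0.06, -1],
  [[24, -0.4, 0.8], 0.06, -1],
  [[26, -0.4, 0.8], 0.06, -1],
  [[28, -0.4, 0.8], 0.06, -1],
])

```text
t: 10.0
tcp_pos: [0.5433, -0.2262, 0.2099]
tool_rot: [0.9, 0.436, 0.001, -0.002]
force: [0.8, -0.5, -2.8]
finger_gap: 0.28
```

Run:
```python
from h import *
plan(.5260,-.24826,.2095,51.66); S,M,_=st(); print((M.T@S['force']).round(2),(M.T@S['ft_torque']).round(3))
```

```text
t10.00 tcp [ 0.5433 -0.2262  0.2099] yaw 51.69 tilt [-3.0e-04  4.8e-03 -1.0e+00] F [ 0.8  -0.54 -2.76] gap 0.280 -> shift [-28.    0.1   0.3] turn 0.03
[0.06 0.97 2.75] [ 0.017  0.048 -0.031]
```

>>> servo_tool([
  [[4, 0.1, 0.2], 0, -1],
  [[8, 0.1, 0.2], 0, -1],
  [[12, 0.1, 0.2], 0, -1],
  [[16, 0.1, 0.2], 0, -1],
  [[19, 0.1, 0.2], 0, -1],
])

```text
t: 10.5
tcp_pos: [0.5554, -0.211, 0.2097]
tool_rot: [0.9, 0.436, 0.001, -0.002]
force: [-1.1, -0.3, -3.1]
finger_gap: 0.284
```

```bash
cat >> h.py <<'E'
def fo():
    S,M,yaw=st(); print('t%.2f'%S['t'],S['tcp_pos'].round(4),'yaw %.2f'%yaw,'gap %.3f'%S['finger_gap'],'Ftool',(M.T@S['force']).round(2),'Ttool',(M.T@S['ft_torque']).round(3))
E
python3 -c "from h import *;fo()"
```

```text
t10.50 [ 0.5554 -0.211   0.2097] yaw 51.70 gap 0.284 Ftool [-0.9  -0.66  3.11] Ttool [-0.063  0.04  -0.004]
```

>>> servo_tool([
  [[2, 0, 0], 0, -1],
  [[4, 0, 0], 0, -1],
  [[6, 0, 0], 0, -1],
  [[7, 0, 0], 0, -1],
  [[7, 0, 0], 0, -1],
])

```text
t: 11.0
tcp_pos: [0.5598, -0.2055, 0.2097]
tool_rot: [0.9, 0.436, 0.001, -0.002]
force: [0.0, 0.3, -2.8]
finger_gap: 0.279
```

>>> servo_tool([
  [[1, 0, 0], 0, -1],
  [[2, 0, 0], 0, -1],
  [[3, 0, 0], 0, -1],
  [[3, 0, 0], 0, -1],
])

```text
t: 11.4
tcp_pos: [0.5617, -0.203, 0.2098]
tool_rot: [0.9, 0.436, 0.001, -0.002]
force: [0.7, 0.6, -3.3]
finger_gap: 0.288
```

>>> servo_tool([
  [[1, 0, 0], 0, -1],
  [[2, 0, 0], 0, -1],
  [[3, 0, 0], 0, -1],
  [[3, 0, 0], 0, -1],
])

```text
t: 11.8
tcp_pos: [0.5637, -0.2005, 0.2098]
tool_rot: [0.9, 0.436, 0.001, -0.002]
force: [-0.5, -1.1, -2.7]
finger_gap: 0.284
```

>>> servo_tool([
  [[1, 0, 0], 0, -1],
  [[2, 0, 0], 0, -1],
  [[3, 0, 0], 0, -1],
  [[3, 0, 0], 0, -1],
])

```text
t: 12.2
tcp_pos: [0.5657, -0.198, 0.2098]
tool_rot: [0.9, 0.436, 0.001, -0.002]
force: [0.0, -0.2, -2.7]
finger_gap: 0.286
```

>>> servo_tool([
  [[1, 0, 0], 0, -1],
  [[2, 0, 0], 0, -1],
  [[3, 0, 0], 0, -1],
  [[3, 0, 0], 0, -1],
])

```text
t: 12.6
tcp_pos: [0.5676, -0.1956, 0.2098]
tool_rot: [0.9, 0.436, 0.001, -0.002]
force: [-0.5, -0.1, -3.4]
finger_gap: 0.283
```

>>> servo_tool([
  [[1, 0, 0], 0, -1],
  [[2, 0, 0], 0, -1],
  [[3, 0, 0], 0, -1],
  [[3, 0, 0], 0, -1],
])

```text
t: 13.0
tcp_pos: [0.5695, -0.1931, 0.2098]
tool_rot: [0.9, 0.436, 0.001, -0.002]
force: [-0.1, -0.7, -3.4]
finger_gap: 0.28
```

>>> servo_tool([
  [[1, 0, 0], 0, -1],
  [[2, 0, 0], 0, -1],
  [[3, 0, 0], 0, -1],
  [[3, 0, 0], 0, -1],
])

```text
t: 13.4
tcp_pos: [0.5715, -0.1906, 0.2098]
tool_rot: [0.9, 0.437, 0.001, -0.002]
force: [-0.4, -0.4, -2.6]
finger_gap: 0.292
```

>>> servo_tool([
  [[1, 0, 0], 0, -1],
  [[2, 0, 0], 0, -1],
  [[3, 0, 0], 0, -1],
  [[3, 0, 0], 0, -1],
])

```text
t: 13.8
tcp_pos: [0.5734, -0.1881, 0.2099]
tool_rot: [0.9, 0.437, 0.001, -0.002]
force: [-1.2, 0.0, -2.6]
finger_gap: 0.283
```

>>> servo_tool([
  [[1, 0, 0], 0, -1],
  [[2, 0, 0], 0, -1],
  [[3, 0, 0], 0, -1],
  [[3, 0, 0], 0, -1],
])

```text
t: 14.2
tcp_pos: [0.5754, -0.1856, 0.2099]
tool_rot: [0.9, 0.437, 0.001, -0.002]
force: [-0.8, 0.6, -2.8]
finger_gap: 0.28
```

>>> servo_tool([
  [[1, 0, 0], 0, -1],
  [[2, 0, 0], 0, -1],
  [[3, 0, 0], 0, -1],
  [[3, 0, 0], 0, -1],
])

```text
t: 14.6
tcp_pos: [0.5768, -0.1839, 0.2099]
tool_rot: [0.899, 0.437, 0.0, -0.002]
force: [-2.4, -3.7, -3.0]
finger_gap: 0.283
```

```bash
python3 -c "
from h import *;fo();s=snap('wrist','w6');b=snap('scene','scene2')
cv2.imwrite('pics/c3.png',np.hstack([cv2.resize(s['image'],(400,300)),cv2.resize(b['image'][180:300,70:230],(400,300),interpolation=2)]))"
```

```text
t14.60 [ 0.5768 -0.1839  0.2099] yaw 51.82 gap 0.283 Ftool [-4.45  0.4   3.  ] Ttool [-0.045 -0.792 -0.001]
```

View pics/c3.png

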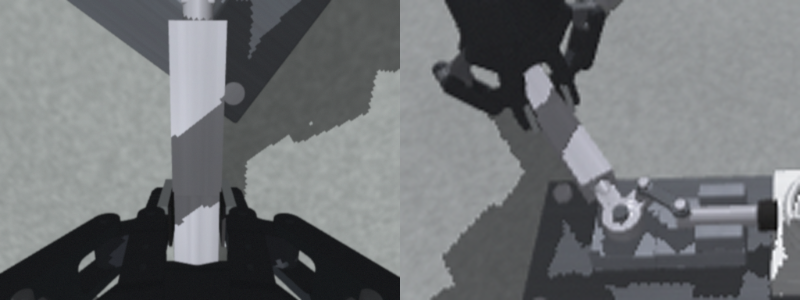

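Contact at about 62 mm insertion, with 4.5 N axial. The image shows the bar mouth (197,20) over the lever, close to the pivot hub. I'll press a little more and hold.

>>> servo_tool([
  [[1.2, 0, 0], 0, -1],
  [[1.5, 0, 0], 0, -1],
  [[1.5, 0, 0], 0, -1],
  [[1.5, 0, 0], 0, -1],
  [[1.5, 0, 0], 0, -1],
  [[1.5, 0, 0], 0, -1],
])

```text
t: 15.3
tcp_pos: [0.5771, -0.1837, 0.2099]
tool_rot: [0.899, 0.437, -0.001, -0.002]
force: [-3.5, -5.1, -2.3]
finger_gap: 0.285
```

```bash
python3 -c "
from h import *;fo()"
```

```text
t15.30 [ 0.5771 -0.1837  0.2099] yaw 51.84 gap 0.285 Ftool [-6.13  0.4   2.25] Ttool [-0.073 -0.995 -0.005]
```

>>> servo_tool([
  [[1.6, 0, 0], 0, -1],
  [[2, 0, 0], 0, -1],
  [[2, 0, 0], 0, -1],
  [[2, 0, 0], 0, -1],
  [[2, 0, 0], 0, -1],
  [[2, 0, 0], 0, -1],
])

```text
t: 15.9
tcp_pos: [0.5776, -0.1834, 0.21]
tool_rot: [0.899, 0.437, -0.002, -0.001]
force: [-4.4, -6.1, -0.8]
finger_gap: 0.283
```

```bash
python3 -c "
from h import *;fo()"
```

```text
t15.90 [ 0.5776 -0.1834  0.21  ] yaw 51.88 gap 0.283 Ftool [-7.51  0.37  0.78] Ttool [-0.091 -1.267 -0.031]
```

Home with 7.5 N for over half a second. Now the swing arc about the pivot (0.6607, -0.0808), easing off 3 mm radially.

```bash
cat >> h.py <<'E'
PV=np.array([.6607,-.0808])
def arc(thetas,rho=.135,z=.2098,off=-.0012):
    S,M,yaw=st(); fo()
    d=S['tcp_pos'][:2]-PV; print('polar now: rho %.4f ang %.2f'%(np.hypot(*d),np.degrees(np.arctan2(-d[1],-d[0]))))
    rows=[]
    for th in thetas:
        t=np.radians(th); u=np.array([np.cos(t),np.sin(t)]); yv=np.array([u[1],-u[0]])
        p=np.append(PV-rho*u+off*yv,z); rows.append([[float(x) for x in (M.T@(p-S['tcp_pos'])*1000).round(1)],round(float(yaw-th),1),-1])
    print(rows)
E
python3 -c "
from h import *;arc([51.7-3*k for k in range(8)])"
```

```text
t15.90 [ 0.5776 -0.1834  0.21  ] yaw 51.88 gap 0.283 Ftool [-7.51  0.37  0.78] Ttool [-0.091 -1.267 -0.031]
polar now: rho 0.1320 ang 50.97
[[[-3.0, 0.5, 0.2], 0.2, -1], [[-2.7, -6.6, 0.2], 3.2, -1], [[-2.1, -13.6, 0.2], 6.2, -1], [[-1.1, -20.6, 0.3], 9.2, -1], [[0.3, -27.6, 0.3], 12.2, -1], [[2.1, -34.4, 0.3], 15.2, -1], [[4.1, -41.2, 0.3], 18.2, -1], [[6.6, -47.8, 0.4], 21.2, -1]]
```

>>> servo_tool([
  [[-3, 0.2, 0.2], 0.2, -1],
  [[-2.7, -6.6, 0.2], 3.2, -1],
  [[-2.1, -13.6, 0.2], 6.2, -1],
  [[-1.1, -20.6, 0.3], 9.2, -1],
  [[0.3, -27.6, 0.3], 12.2, -1],
  [[2.1, -34.4, 0.3], 15.2, -1],
  [[4.1, -41.2, 0.3], 18.2, -1],
  [[6.6, -47.8, 0.4], 21.2, -1],
])

```text
t: 16.7
tcp_pos: [0.5456, -0.1514, 0.2103]
tool_rot: [0.965, 0.264, -0.0, 0.003]
force: [-0.2, -11.8, -6.0]
finger_gap: 0.284
```

```bash
python3 -c "
from h import *;arc([27.7-3*k for k in range(8)])"
```

```text
t16.70 [ 0.5456 -0.1514  0.2103] yaw 30.58 gap 0.284 Ftool [-6.21 10.02  6.09] Ttool [-1.648 -1.086  0.173]
polar now: rho 0.1351 ang 31.51
[[[0.3, -10.2, 0.5], 2.9, -1], [[0.9, -17.2, 0.4], 5.9, -1], [[1.8, -24.2, 0.4], 8.9, -1], [[3.2, -31.2, 0.3], 11.9, -1], [[4.9, -38.0, 0.3], 14.9, -1], [[6.9, -44.8, 0.3], 17.9, -1], [[9.3, -51.4, 0.2], 20.9, -1], [[12.1, -57.9, 0.2], 23.9, -1]]
```

>>> servo_tool([
  [[-2, -9, 0.4], 2.5, -1],
  [[-2, -17, 0.4], 5.9, -1],
  [[-1, -24, 0.4], 8.9, -1],
  [[0.4, -31, 0.3], 11.9, -1],
  [[2, -38, 0.3], 14.9, -1],
  [[4, -44.8, 0.3], 17.9, -1],
  [[6.5, -51.4, 0.2], 20.9, -1],
  [[9.3, -57.9, 0.2], 23.9, -1],
])

```text
t: 17.5
tcp_pos: [0.5253, -0.0988, 0.2101]
tool_rot: [0.998, 0.057, 0.002, 0.005]
force: [-0.5, -9.6, -5.3]
finger_gap: 0.285
```

```bash
python3 -c "
from h import *;arc([3.7-3*k for k in range(8)],rho=.137)"
```

```text
t17.50 [ 0.5253 -0.0988  0.2101] yaw 6.56 gap 0.285 Ftool [-1.6   9.43  5.39] Ttool [-1.624 -0.518  0.243]
polar now: rho 0.1365 ang 7.55
[[[-0.3, -10.4, 0.2], 2.9, -1], [[0.4, -17.6, 0.1], 5.9, -1], [[1.3, -24.7, 0.0], 8.9, -1], [[2.7, -31.7, -0.0], 11.9, -1], [[4.4, -38.7, -0.1], 14.9, -1], [[6.5, -45.5, -0.2], 17.9, -1], [[8.9, -52.3, -0.2], 20.9, -1], [[11.7, -58.9, -0.3], 23.9, -1]]
```

>>> servo_tool([
  [[-0.3, -10, 0.2], 2.9, -1],
  [[0.4, -17.6, 0.1], 5.9, -1],
  [[1.3, -24.7, 0], 8.9, -1],
  [[2.7, -31.7, 0], 11.9, -1],
  [[4.4, -38.7, -0.1], 14.9, -1],
  [[6.5, -45.5, -0.2], 17.9, -1],
  [[6.5, -45.5, -0.2], 17.9, -1],
  [[6.5, -45.5, -0.2], 17.9, -1],
])

```text
t: 18.3
tcp_pos: [0.5269, -0.0519, 0.2099]
tool_rot: [0.995, -0.098, 0.004, 0.004]
force: [2.1, 6.0, -2.0]
finger_gap: 0.283
```

```bash
python3 -c "
from h import *;arc([-11,-13,-14.5,-16],rho=.137)"
```

```text
t18.30 [ 0.5269 -0.0519  0.2099] yaw -11.24 gap 0.283 Ftool [ 0.87 -6.3   2.01] Ttool [ 1.16   0.194 -0.304]
polar now: rho 0.1368 ang -12.18
[[[-0.2, 1.6, 0.2], -0.2, -1], [[-0.1, -3.2, 0.1], 1.8, -1], [[0.1, -6.8, 0.1], 3.3, -1], [[0.4, -10.3, 0.1], 4.8, -1]]
```

>>> servo_tool([
  [[-0.1, -2, 0.1], 1.3, -1],
  [[0, -4, 0.1], 2.3, -1],
  [[0.1, -6.8, 0.1], 3.3, -1],
  [[0.1, -6.8, 0.1], 3.3, -1],
  [[0.1, -6.8, 0.1], 3.3, -1],
])

```text
t: 18.8
tcp_pos: [0.5284, -0.0456, 0.2098]
tool_rot: [0.992, -0.127, 0.004, 0.004]
force: [-1.2, -0.2, -3.5]
finger_gap: 0.284
```

Run:
```python
from h import *
arc([-14.5,-16,-17.5],rho=.137)
s=snap('wrist','w7');b=snap('scene','scene3');P=cloud(b).reshape(-1,3)
P7=cloud(s);m=(P7[...,2]>.05)&(P7[...,2]<.064);m[:,:200]=0;m[:,310:]=0;m[230:]=0
B=[]
for v in range(34,226,8):
    c=np.where(m[v])[0]
    if len(c): B.append(onz(s,(c.min()+c.max())/2,v,.058))
B=np.array(B);print('bar dir',np.degrees(np.arctan(np.polyfit(B[:,0],B[:,1],1)[0])))
m=(np.hypot(P[:,0]-.613,P[:,1]-.08)<.05)&(P[:,2]>.048)&(P[:,2]<.066);print('pulley',cv2.minEnclosingCircle(P[m][:,:2].astype(np.float32)*1000))
cv2.imwrite('pics/c4.png',np.hstack([cv2.resize(s['image'],(400,300)),cv2.resize(b['image'][180:315,110:290],(400,300),interpolation=2)]))
```

```text
t18.80 [ 0.5284 -0.0456  0.2098] yaw -14.54 gap 0.284 Ftool [-1.12  0.44  3.52] Ttool [-0.045 -0.002 -0.003]
polar now: rho 0.1369 ang -14.88
[[[-0.1, -0.3, -0.0], -0.0, -1], [[-0.1, -3.9, -0.0], 1.5, -1], [[0.1, -7.5, -0.1], 3.0, -1]]
bar dir -14.705751383963701
pulley ((612.9259643554688, 80.33776092529297), 49.92019271850586)
```

View pics/c4.png

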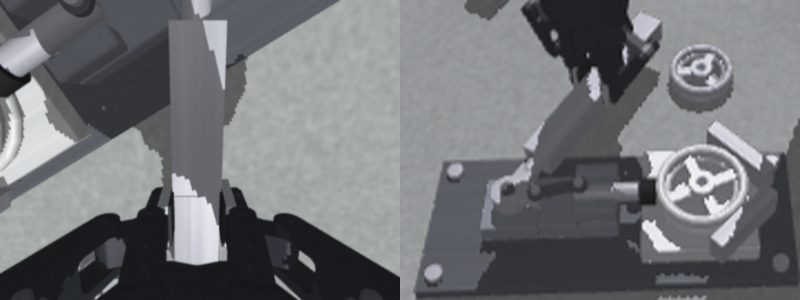

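The wrist view (left) shows the bar on the lever. The scene view (right) shows the black plunger tip at (648,190) against the pulley at (700,185), which sits in the V. Lateral force is near zero, so I'll nudge a little further to confirm the stop.

>>> servo_tool([
  [[0, -2, 0], 0.8, -1],
  [[0, -4, 0], 1.6, -1],
  [[0, -6, 0], 2.4, -1],
  [[0, -6, 0], 2.4, -1],
  [[0, -6, 0], 2.4, -1],
])

```text
t: 19.4
tcp_pos: [0.53, -0.0403, 0.2098]
tool_rot: [0.989, -0.148, 0.004, 0.004]
force: [-1.6, -4.7, -3.8]
finger_gap: 0.28
```

```bash
python3 -c "
from h import *;arc([-14.5,-15],rho=.137)"
```

```text
t19.40 [ 0.53   -0.0403  0.2098] yaw -16.98 gap 0.280 Ftool [-0.17  4.9   3.83] Ttool [-0.8    0.102  0.198]
polar now: rho 0.1369 ang -17.20
[[[-0.1, 5.3, 0.0], -2.5, -1], [[-0.1, 4.1, -0.0], -2.0, -1]]
```

>>> servo_tool([
  [[-0.1, 3, 0], -1.5, -1],
  [[-0.1, 5.2, 0], -2.4, -1],
  [[-0.1, 5.2, 0], -2.4, -1],
  [[-3, 5.2, 0], -2.4, -1],
  [[-6, 5.2, 0], -2.4, -1],
  [[-6, 5.2, 0], -2.4, -1],
])

```text
t: 20.0
tcp_pos: [0.522, -0.0431, 0.2096]
tool_rot: [0.992, -0.127, 0.003, 0.004]
force: [0.1, 0.0, -3.2]
finger_gap: 0.284
```

```bash
python3 -c "
from h import *;arc([-14.6],rho=.165);arc([-14.6],rho=.225)"
```

```text
t20.00 [ 0.522  -0.0431  0.2096] yaw -14.57 gap 0.284 Ftool [ 0.05 -0.09  3.22] Ttool [-0.025  0.038  0.021]
polar now: rho 0.1438 ang -15.21
[[[-21.2, 0.3, -0.3], 0.0, -1]]
t20.00 [ 0.522  -0.0431  0.2096] yaw -14.57 gap 0.284 Ftool [ 0.05 -0.09  3.22] Ttool [-0.025  0.038  0.021]
polar now: rho 0.1438 ang -15.21
[[[-81.2, 0.3, -0.8], 0.0, -1]]
```

>>> servo_tool([
  [[-6, 0, -0.2], 0, -1],
  [[-12, 0, -0.2], 0, -1],
  [[-18, 0, -0.2], 0, -1],
  [[-24, 0, -0.2], 0, -1],
  [[-30, 0, -0.2], 0, -1],
])

```text
t: 20.5
tcp_pos: [0.4923, -0.0354, 0.2096]
tool_rot: [0.992, -0.127, 0.003, 0.004]
force: [-0.1, 0.8, -2.9]
finger_gap: 0.286
```

```bash
python3 -c "
from h import *;arc([-14.6],rho=.225)"
```

```text
t20.50 [ 0.4923 -0.0354  0.2096] yaw -14.58 gap 0.286 Ftool [-0.28 -0.75  2.93] Ttool [0.029 0.055 0.009]
polar now: rho 0.1744 ang -15.09
[[[-50.6, 0.3, -0.5], 0.0, -1]]
```

>>> servo_tool([
  [[-10, 0, -0.3], 0, -1],
  [[-22, 0, -0.3], 0, -1],
  [[-35, 0, -0.4], 0, -1],
  [[-50, 0, -0.5], 0, -1],
  [[-50, 0, -0.5], 0, -1],
  [[-50, 0, -20], 0, -1],
  [[-50, 0, -50], 0, -1],
  [[-50, 0, -60], 0, -1],
])

```text
t: 21.3
tcp_pos: [0.4444, -0.0224, 0.2712]
tool_rot: [0.992, -0.127, 0.005, 0.005]
force: [0.2, -0.0, -3.3]
finger_gap: 0.285
```

```bash
python3 -c "
from h import *;fo();plan(.5402,.2711,.262,-3.9)"
```

```text
t21.30 [ 0.4444 -0.0224  0.2712] yaw -14.57 gap 0.285 Ftool [ 0.11 -0.05  3.34] Ttool [ 0.019  0.121 -0.003]
t21.30 tcp [ 0.4444 -0.0224  0.2712] yaw -14.57 tilt [ 0.0095 -0.0105 -0.9999] F [ 0.15 -0.02 -3.34] gap 0.285 -> shift [  18.7 -308.3    7. ] turn -10.67
```

>>> servo_tool([
  [[2, -30, 0], -2, -1],
  [[5, -70, 0], -4, -1],
  [[8, -115, 0], -6, -1],
  [[10, -160, 2], -8, -1],
  [[13, -205, 4], -10, -1],
  [[16, -250, 6], -10.7, -1],
  [[18, -290, 7], -10.7, -1],
  [[18.7, -308, 7], -10.7, -1],
])

```text
t: 22.1
tcp_pos: [0.5409, 0.2743, 0.2613]
tool_rot: [0.999, -0.032, 0.006, 0.004]
force: [-0.3, -0.9, -3.0]
finger_gap: 0.28
```

```bash
python3 -c "
from h import *;fo();plan(.5402,.2711,.188,-3.9)"
```

```text
t22.10 [0.5409 0.2743 0.2613] yaw -3.71 gap 0.280 Ftool [-0.3   0.86  2.97] Ttool [-0.024  0.036 -0.017]
t22.10 tcp [0.5409 0.2743 0.2613] yaw -3.71 tilt [ 0.0118 -0.009  -0.9999] F [-0.32 -0.87 -2.97] gap 0.280 -> shift [-1.4  2.6 73.3] turn 0.19
```

>>> servo_tool([
  [[-1.4, 2.6, 20], 0.2, -1],
  [[-1.4, 2.6, 45], 0.2, -1],
  [[-1.4, 2.6, 62], 0.2, -1],
  [[-1.4, 2.6, 70], 0.2, -1],
  [[-1.4, 2.6, 73], 0.2, -1],
  [[-1.4, 2.6, 73], 0.2, -1],
])

```text
t: 22.7
tcp_pos: [0.5403, 0.2711, 0.188]
tool_rot: [0.999, -0.034, 0.006, 0.004]
force: [0.1, -0.0, -2.7]
finger_gap: 0.282
```

```bash
python3 -c "
from h import *;fo();plan(.5402,.2711,.186,-3.9)"
```

```text
t22.70 [0.5403 0.2711 0.188 ] yaw -3.92 gap 0.282 Ftool [ 0.1  -0.02  2.67] Ttool [0.055 0.048 0.077]
t22.70 tcp [0.5403 0.2711 0.188 ] yaw -3.92 tilt [ 0.0117 -0.009  -0.9999] F [ 0.13 -0.01 -2.67] gap 0.282 -> shift [-0.1 -0.   2. ] turn -0.02
```

Lower 2.5 mm more until it touches, then release slowly and rise.

>>> servo_tool([
  [[0, 0, 1], 0, -1],
  [[0, 0, 2], 0, -1],
  [[0, 0, 2.5], 0, -1],
  [[0, 0, 2.5], 0, -1],
])

```text
t: 23.1
tcp_pos: [0.5407, 0.2711, 0.1863]
tool_rot: [0.999, -0.034, 0.007, 0.004]
force: [0.3, -0.2, -0.7]
finger_gap: 0.284
```

>>> servo_tool([
  [[0, 0, 0], 0, 0],
  [[0, 0, 0], 0, 0.5],
  [[0, 0, 0], 0, 1],
  [[0, 0, 0], 0, 1],
  [[0, 0, 0], 0, 1],
  [[0, 0, 0], 0, 1],
  [[0, 0, 0], 0, 1],
])

```text
t: 23.8
tcp_pos: [0.5407, 0.2711, 0.1863]
tool_rot: [0.999, -0.034, 0.007, 0.004]
force: [0.4, 0.1, 0.5]
finger_gap: 0.997
```

>>> servo_tool([
  [[0, 0, -15], 0, 1],
  [[0, 0, -40], 0, 1],
  [[0, 0, -80], 0, 1],
  [[0, 0, -125], 0, 1],
  [[0, 0, -150], 0, 1],
  [[0, 0, -150], 0, 1],
])

```text
t: 24.4
tcp_pos: [0.5399, 0.2729, 0.342]
tool_rot: [0.999, -0.034, 0.012, 0.002]
force: [0.3, -0.1, -0.1]
finger_gap: 1.001
```

Run:
```python
from h import *
fo()
s=snap('wrist','w8');b=snap('scene','scene4');P=cloud(b).reshape(-1,3)
Q=cloud(s)
m=(Q[...,2]>.024)&(Q[...,2]<.045)&(Q[...,0]>.42)&(Q[...,0]<.66)&(Q[...,1]>.24)&(Q[...,1]<.31)
print('bar rect',cv2.minAreaRect((Q[m][:,:2]*1000).astype(np.float32)),'z',np.percentile(Q[m][:,2],[10,50,90]))
cv2.imwrite('pics/c5.png',np.hstack([cv2.resize(s['image'],(400,300)),cv2.resize(b['image'][195:315,110:290],(400,300),interpolation=2)]))
```

```text
t24.40 [0.5399 0.2729 0.342 ] yaw -3.91 gap 1.001 Ftool [0.27 0.1  0.11] Ttool [ 0.023 -0.014  0.015]
bar rect ((543.7971801757812, 269.4892272949219), (26.090639114379883, 189.55238342285156), 85.91084289550781) z [0.03370929 0.03457877 0.03548791]
```

View pics/c5.png

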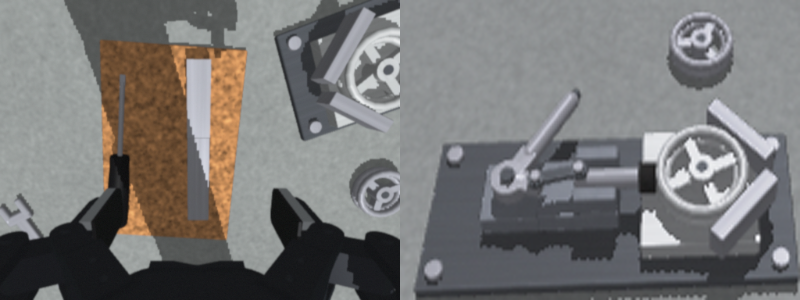

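The bar lies flat on the mat at left (198,140) beside the undisturbed screwdriver. The clamp at right is closed, with the lever at (545,130) and the plunger tip (648,178) on the pulley in the V. I'll check the lever angle numerically and hand in.

Run:
```python
from h import *
P=cloud(load('scene4')).reshape(-1,3); d=P[:,:2]-PV; r=np.hypot(*d.T); a=np.degrees(np.arctan2(d[:,1],d[:,0]))%360
m=(r>.04)&(r<.1)&(P[:,2]>.042)&(P[:,2]<.058)&(a>140)&(a<200); q=P[m][:,:2]; v=np.linalg.svd(q-q.mean(0))[2][0]
ld=np.degrees(np.arctan2(v[1],v[0]))%180; print('lever dir',ld,'swung rad from 231.5:',np.radians(231.5-ld))
for n in('scene0','scene4'):
    P=cloud(load(n)).reshape(-1,3); m=(np.hypot(P[:,0]-.462,P[:,1]-.037)<.05)&(P[:,2]>.014)&(P[:,2]<.03); print('spare',np.round(cv2.minEnclosingCircle((P[m][:,:2]*1000).astype(np.float32))[0],1))
if np.radians(231.5-ld)>1.05: print(sign_off())
```

```text
lever dir 164.8051017463499 swung rad from 231.5: 1.1640455688088107
spare [458.   36.1]
spare [457.7  35.9]
the job is handed in; nothing more can be done
None
```

I clamped the pulley with the extension bar, laid the bar back on the cork mat, and handed the job in at about 24.5 s (limit 72 s). The hand-in gives no verdict.

- **Pushing home:** I slid the bar about 62 mm onto the open lever until its stop met the lever's tip. I held it there at 6 to 7.5 N along the bar for over half a second, with the lever still at about 0.1 rad.
- **Swing:** I swung the lever through its dead point, and the pull on the gripper reversed as the spring took over. A light 5 N nudge met firm resistance, so I took the lever to be on its stop. The largest force I read during the swing was about 13 N.
- **Draw-off:** The bar came off freely, with under 1 N along it.

**Last checks:**
- **Lever:** it now points at 164.8°, 1.16 rad from where it started. That puts it at about 1.25 to 1.26 rad by my estimate of the clamp's yaw, which matches the stop.
- **Pulley:** it sits in the V nest with the rubber tip against it. I judged this from the image only and measured neither the 3 mm seating nor the tip force. A depth fit of the pulley taken after closing was unreliable (50 mm radius instead of 40), so I did not use it.
- **Bar:** it lies flat, with its top at 34.6 mm and its middle at about (0.544, 0.269). That is roughly 35 mm from the mat's centre.
- **Loose parts:** the spare pulley is within 0.4 mm of where it was. The screwdriver looks unmoved in the image, but I did not measure it.
- **Robot:** the gripper is open and clear of everything.

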